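Scoop the grinding ball out of the tipped mill jar and stand it on the balance

TASK

The grinding ball in the tipped clear jar is due for its wear check. Take the upright steel scoop by its handle, angle it nose-down into the jar, get the blade under the ball, right the scoop so that the ball stays in it, lift it out and stand the loaded scoop upright in the middle of the balance pan, then let go. Never touch the ball with the fingers.

Things in the scene. Friction and masses are not known exactly. Their poses are not given: they have to be found in the camera images.
- jar: Clear round jar, fixed in a 150 mm grey stand; origin on the bench under its inner floor's centre, z up. The jar is tipped 12 deg to its -x side (low side; its axis is body (-0.208, 0, 0.978)). Inner floor's centre 34 mm above the bench; from there in tipped axes: flat floor, inner radius 62, wall to 40, then a shoulder in to a mouth of radius 48, rim at 57. Highest rim 101 mm above bench.
- scoop: Upright steel scoop, 0.25 kg, 150 tall. Origin: centre of its flat foot's underside (26 x 44 mm); z up the handle, nose to -x. Blade 36 long, 44 wide, 2 thick rises 16 deg from x=-13, z=0 to the nose edge x=-47.6, z=9.9, so it lies flat on the jar's floor when the handle leans 28 deg to the nose. Pocket 40 wide, back at x=-6. Grip: z 104 to 150, 22 (x) by 14 mm (y); fingers close along y.
- ball: Polished slippery steel ball (friction 0.2), 28 mm across, 0.09 kg; origin at its centre. It starts at rest in the jar at the lowest point, against the wall on the jar's -x side, and rolls freely.
- balance: White laboratory balance, fixed, 190 x 160 mm, dark display at its front (-x), flat square metal pan 130 x 130 mm. Origin on the bench under the pan's centre; the pan's top is 50 mm above the bench and does not give.
Things that resemble listed ones, but are neither listed nor needed, are in the scene too. What is meant by the balance is not pink, and is the larger of those in its own colour.

How it is judged:
On the way, in this order (a step that is already met when the one before it is completed fails the run):
1. the scoop is down in the jar, angled nose-down (handle leaning over 15 degrees, its foot within 50 mm of the jar's centre and under 80 mm above the bench) (angle between scoop's own z axis and vertical above 0.262 rad and horizontal distance between scoop and jar below 0.05 m and height (world z) of scoop below 0.08 m), for 0.1 s.
2. the ball is carried in the scoop clear of the jar (its centre over 125 mm above the bench and within 45 mm of the scoop's foot), the scoop righted to within 15 degrees (height (world z) of ball above 0.125 m and distance between ball and scoop below 0.045 m and angle between scoop's own z axis and vertical below 0.262 rad), for 0.1 s.
At the end, for the whole second after the job is handed in: The scoop stands upright (within 10 degrees) and at rest on the pan, its foot's centre within 35 mm of the pan's centre and 45 to 56 mm above the bench, with the ball at rest in its pocket (ball centre within 45 mm of the foot's centre, on the blade side of the stem) (horizontal distance between scoop and balance below 0.035 m and z of scoop in the frame of balance between 0.045 and 0.056 m and angle between scoop's own z axis and vertical below 0.175 rad and distance between ball and scoop below 0.045 m and x of ball in the frame of scoop below -0.006 m and linear speed of scoop below 0.02 m/s and linear speed of ball below 0.03 m/s); the robot touches nothing.
It fails at once if the fingers touch the ball (contact force between the fingers and ball above 0.3 N).
It also fails if it takes over 48 s, if anything falls off the work surface, if the arm or the gripper's body presses on something with over 40 N, if the wrist force passes 120 N, or if a joint passes its speed limit or range.

ROBOT

A 6-joint arm with a two-finger parallel gripper is mounted at the origin on a cart in front of the work surface, level with it; the furniture and walls round the work are solid. World frame = base frame: x ahead of the robot, y to its left, z up, the work surface at z = 0. Lengths are in m, angles in rad, forces in N, time in s.
With the tool pointing down it reaches from about 0.25 to 0.775 m from the base axis. Payload 4 kg.
Tool frame: the origin (TCP) lies at the very end of the fingers, on their centre line; the grasp point (between the pads) lies 19 mm behind it; z points along the fingers, y is the direction in which the jaws open and shut (so a half turn about z gives the same grasp; the last joint's range is limited). The gripper opens to 94 mm and grips with 3 to 60 N. Pads are 16 mm wide; open, the fingers measure 119 mm over their backs; the gripper's body (75 mm by 177 mm) begins 78 mm behind the grasp point.
Start: joints at [-1.444, 0.087, 1.371, -0, 1.684, -0.103], TCP at [0.125, -0.536, 0.206] pointing down, gripper open.
Joint ranges: [-3.1, 3.1], [-0.76, 2.03], [0.27, 2.55], [-1.08, 4.22], [0.17, 2.65], [-2.57, 2.57]. Speed limits (rad/s): [2.79, 2.79, 3.14, 3.14, 3.14, 3.14].

INTERFACE

Orientations are given as [roll, pitch, yaw] about the fixed x, y, z axes, in that order (R = Rz(yaw) Ry(pitch) Rx(roll)).
In Python, from bench import robot, cams, models gives the robot as it stands.
- The arm moves only by the tool step_arm, never from a script. Its argument "series" is a list of rows, each a list of 5 numbers: the gripper command: -1 is shut, 1 is fully open, values between are in proportion, then the shift along the tool's x, y, z in mm, then the turn about the tool's z in degrees. A call has 1 to 20 rows; each row is the pose to reach, as a shift and turn from the pose commanded when the call began, along the tool's axes at that moment; what a row does not reach only later rows make up. A row lasts 1/8 s, in which the tool goes at most 62.5 mm and 10.7 degrees, less where a joint would pass 70% of its speed; a pose out of reach is approached as far as the arm can. A call with a gripper value outside its range is refused whole. The fingers move at their own pace and stop on an object; the grip force is fixed at half the most. Time passes only in rows, so rows that repeat a pose let the fingers close. It gives the time, the measured TCP pose, the force and the opening at its end, in the units of the state.
- robot.get_obs(): the state, without advancing time (a new reading comes with each control period).
- cams.snapshot(name): name is "side" or "top" or "wrist"; returns a dict with "pixels" (480x640x3 uint8, red, green, blue), "fov_y" (degrees; the focal length in pixels is half the picture's height over the tangent of half this angle, whatever the lens; pixels are square), "cx", "cy" (the principal point, pixels), "R" (3x3) and "t" (3): a world point X has camera coordinates R X + t. Camera axes: x right, y down, z forward; pixel columns grow to the right and rows downward; lengths in m; the calibration is good to about 2 mm. The wrist camera is an equidistant fisheye: a pixel r from the principal point sees the ray r / f radians off the axis. A picture is of the moment at which its call begins. There is no depth.
- robot.close_job(): hands the job in, once; it reports no verdict.
Trained networks look in a picture, given as the dict that the camera call returned (one of the last four; its "shot" number tells which), for a name from the list of things; names that differ only in an ending like _2 or _b are one class to them, and where a whole thing is asked for, a point or a joint stands for the part that bears it (a point fixed in the world has none). Each returns a list of dicts, best first, with "p" (0 to 1); they miss things now and then, are a little off and sometimes report something else, mostly with a low value. They report only what shows in the picture. A call takes as long as a camera call. They do not tell look-alikes from the thing itself.
- models.find_in(picture, label): "position" ([x, y, z] in m, in world coordinates, good to about 4 mm: the middle of the surface that is visible of it).
- models.pinpoint(picture, label): "position" ([x, y, z] in m, in world coordinates, good to about 4 mm: a listed point, or the origin of a listed thing).
The state is a dict: "time": time; "joint_positions": joint angles; "qvel": joint speeds; "joint_torque": joint torques, N m; "tool_pos": TCP position; "ee_rot": TCP orientation; "wrist_force": force on the tool from outside, world axes, zero at the start; "wrist_torque": the same for the moment, N m; "width": finger opening in m.
Only numpy, scipy, OpenCV 4.12 (cv2) and the standard library are available. Lean on these libraries where they do the work, as an engineer would, in place of code of your own. Each camera call takes 0.05 s, during which the arm holds its last target. There are 200 camera calls.

## Working session

There is one attempt and no reset: what is moved stays moved. The work goes in short steps, Python scripts to look and compute and a tool call to move; the robot and the scene stay as the last step left them, time stands still between calls to the robot, and variables do not carry over. Pictures are saved under pics/ and viewed, about 8 in all and at most 12, crops included, and the job is handed in when it is done.

Besides the shell and the picture viewer there is one more tool, called after "Request:" in YAML: its name, and indented under it one key for each argument. step_arm: Moves the arm, as the interface text tells. Its arguments: {"type":"object","properties":{"series":{"type":"array","items":{"type":"array","items":{"type":"number"}}}},"required":["series"]}

```bash
mkdir -p pics
cat > h.py <<'E'
import numpy as np, cv2
from bench import robot, cams, models
def proj(p,X):
    c=p["R"]@np.array(X).T.reshape(3,-1)+np.array(p["t"]).reshape(3,1)
    f=240/np.tan(np.radians(p["fov_y"]/2))
    return (np.array([[p["cx"]],[p["cy"]]])+f*c[:2]/c[2]).T
def ray(p,u,v):
    f=240/np.tan(np.radians(p["fov_y"]/2))
    d=np.linalg.inv(p["R"])@np.array([(u-p["cx"])/f,(v-p["cy"])/f,1]); o=-np.array(p["R"]).T@np.array(p["t"])
    return o,d
def atz(p,u,v,z):
    o,d=ray(p,u,v); return o+d*(z-o[2])/d[2]
def save(p,n,crop=None,k=1):
    im=p["pixels"][:,:,::-1]
    if crop: a,b,c,d=crop; im=im[b:d,a:c]
    cv2.imwrite("pics/"+n,cv2.resize(im,None,fx=k,fy=k,interpolation=cv2.INTER_CUBIC))
E
cat > a.py <<'E'
from h import *
for n in("top","side"):
    p=cams.snapshot(n); save(p,n+"1.png")
    for l in("jar","scoop","ball","balance"):
        for m in(models.pinpoint,models.find_in):
            for d in m(p,l)[:4]: print(n,l,m.__name__,np.round(d["position"],3),round(d["p"],2),proj(p,d["position"]).round()[0])
o=robot.get_obs(); print(o["time"],o["tool_pos"],o["ee_rot"],o["width"],o["wrist_force"])
E
python3 a.py
```

```text
top jar call [ 0.62   0.044 -0.002] 0.98 [255. 216.]
top jar call [0.621 0.037 0.033] 0.81 [256. 213.]
top scoop call [ 0.451  0.235 -0.003] 0.69 [174. 289.]
top scoop call [0.445 0.231 0.012] 0.87 [173. 291.]
top ball call [0.576 0.057 0.037] 0.49 [247. 233.]
top ball call [0.577 0.056 0.049] 0.59 [246. 232.]
top balance call [ 0.502 -0.311  0.006] 0.86 [408. 264.]
top balance call [ 0.407 -0.101 -0.001] 0.7 [317. 306.]
top balance call [ 0.4   -0.102  0.035] 0.67 [317. 310.]
top balance call [ 0.487 -0.308  0.051] 0.65 [410. 270.]
side jar call [0.627 0.046 0.001] 0.61 [264. 282.]
side jar call [0.619 0.09  0.054] 0.96 [258. 269.]
side scoop call [0.452 0.235 0.   ] 0.92 [300. 334.]
side scoop call [0.449 0.238 0.032] 0.94 [300. 321.]
side balance call [ 0.41  -0.097 -0.002] 0.88 [366. 275.]
side balance call [ 0.505 -0.308 -0.001] 0.71 [356. 242.]
side balance call [ 0.652 -0.512 -0.002] 0.56 [332. 216.]
side balance call [0.628 0.045 0.001] 0.31 [263. 281.]
side balance call [ 0.392 -0.061  0.029] 0.95 [370. 271.]
side balance call [ 0.639 -0.479  0.021] 0.55 [332. 212.]
0.9 [ 0.12529127 -0.53555707  0.20547774] [ 3.14154065e+00 -9.43825023e-06  2.29845375e-01] 0.09374089042935593 [0.88829885 0.38653212 0.09117439]
```

View pics/top1.png

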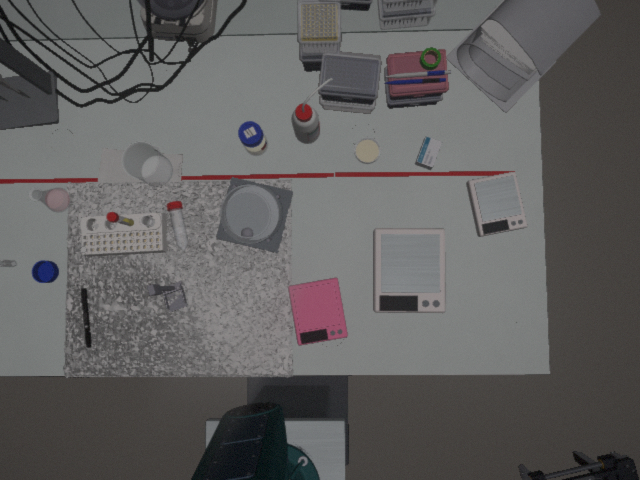

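View pics/side1.png

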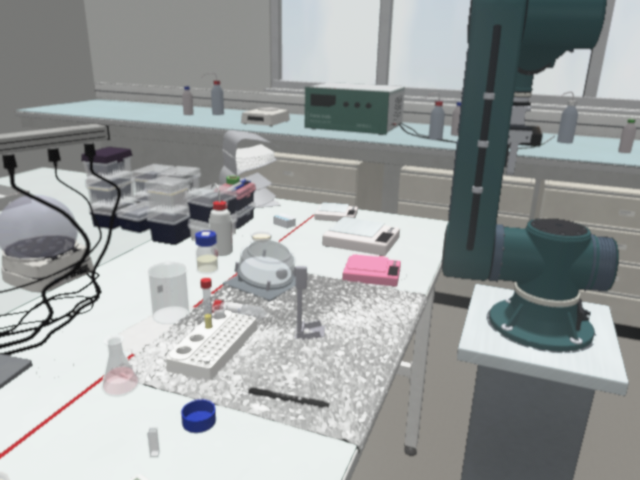

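```bash
cat > b.py <<'E'
from h import *
t=cams.snapshot("top"); s=cams.snapshot("side")
k=5
def c(p,a,b,w,h,k): return cv2.resize(p["pixels"][b:b+h,a:a+w,::-1],(w*k,h*k),interpolation=cv2.INTER_CUBIC)
A=np.vstack([c(t,135,260,70,60,5),c(t,212,172,84,72,5)[:300,:350]]); 
A=np.vstack([c(t,135,260,70,56,5),c(t,215,175,70,60,5)])
B=np.vstack([c(s,270,256,70,56,5),c(s,230,220,70,60,5)])
# world direction of pixels: print proj of axes
cv2.imwrite("pics/c1.png",np.hstack([A,B]))
for n,p in(("t",t),("s",s)):
    print(n,proj(p,[[.451,.235,0]]).round(1),proj(p,[[.501,.235,0]]).round(1),proj(p,[[.451,.285,0]]).round(1),proj(p,[[.451,.235,.15]]).round(1))
E
python3 b.py
```

```text
t [[173.3 288.7]] [[173.5 267.3]] [[152.1 288.9]] [[150.3 289. ]]
s [[300. 334.]] [[277.4 329.1]] [[289.9 346.4]] [[300.5 265.7]]
```

View pics/c1.png

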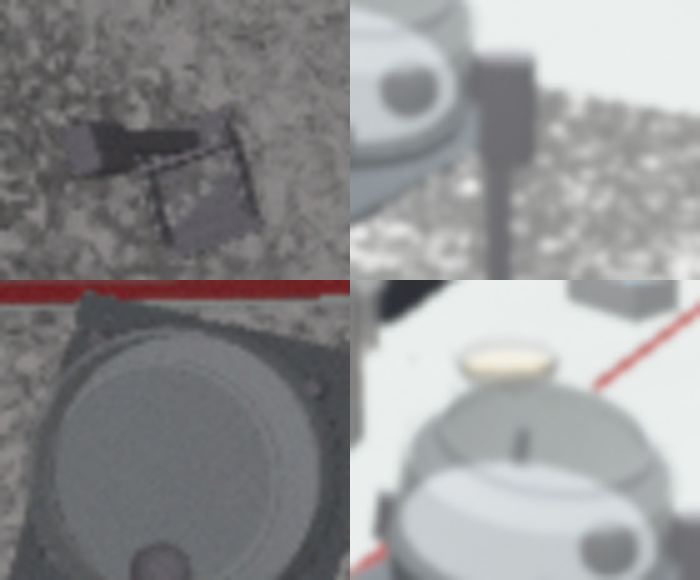

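```bash
cat >> h.py <<'E'
def go(x,y,z,yaw):
    o=robot.get_obs(); P=o["tool_pos"]; a=o["ee_rot"][2]; d=np.array([x,y,z])-P; c,s=np.cos(a),np.sin(a)
    t=(np.degrees(a)-yaw+180)%360-180
    print("shift mm",np.round(1e3*np.array([c*d[0]+s*d[1],s*d[0]-c*d[1],-d[2]]),1),"turn",round(t,1),"from",np.round(P,4),round(np.degrees(a),1),"t",round(o["time"],2),"F",np.round(o["wrist_force"],1),"w",round(o["width"],4))
E
python3 -c "
from h import *
go(.451,.235,.225,18)"
```

```text
shift mm [ 492.7 -676.1  -19.5] turn -4.8 from [ 0.1253 -0.5356  0.2055] 13.2 t 1.0 F [ 0.4 -0.1  0.4] w 0.0937
```

Request:
step_arm:
  series:
    - [1,493,-676,-20,-5]
    - [1,493,-676,-20,-5]
    - [1,493,-676,-20,-5]
    - [1,493,-676,-20,-5]
    - [1,493,-676,-20,-5]
    - [1,493,-676,-20,-5]
    - [1,493,-676,-20,-5]
    - [1,493,-676,-20,-5]
    - [1,493,-676,-20,-5]
    - [1,493,-676,-20,-5]
    - [1,493,-676,-20,-5]
    - [1,493,-676,-20,-5]
    - [1,493,-676,-20,-5]
    - [1,493,-676,-20,-5]
    - [1,493,-676,-20,-5]
    - [1,493,-676,-20,-5]

```text
time: 3.0
tool_pos: [0.4511, 0.2342, 0.2254]
ee_rot: [3.141, 0.0, 0.317]
wrist_force: [-0.2, -0.1, -0.5]
width: 0.0941
```

```bash
cat > w.py <<'E'
from h import *
p=cams.snapshot("wrist"); save(p,"w1.png")
f=240/np.tan(np.radians(p["fov_y"]/2))
print(p["fov_y"],f,p["cx"],p["cy"],-np.array(p["R"]).T@p["t"],p["R"])
for m in(models.pinpoint,models.find_in):
    for d in m(p,"scoop")[:3]: print(d)
E
python3 w.py
```

```text
65.70646984690485 371.64829954431775 323.8542628140576 239.09528324538942 [0.52666604 0.25883977 0.40501956] [[ 3.11328900e-01 -9.50302195e-01  2.33367849e-04]
 [-9.14720006e-01 -2.99605217e-01  2.71153137e-01]
 [-2.57607503e-01 -8.46312742e-02 -9.62536192e-01]]
```

View pics/w1.png

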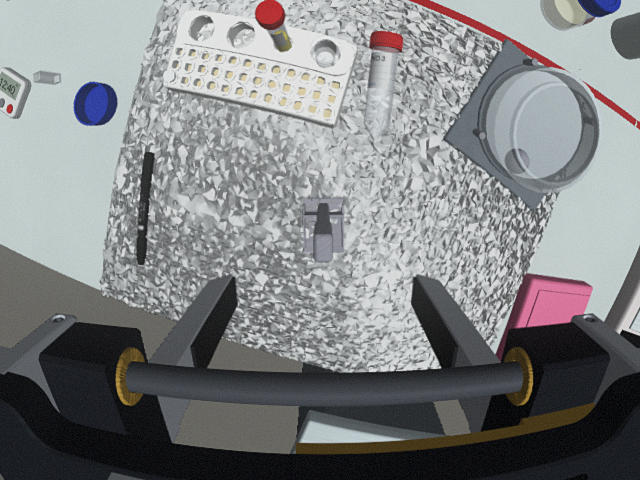

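```bash
cat >> h.py <<'E'
def wz(p,u,v,z):
    f=240/np.tan(np.radians(p["fov_y"]/2)); a=np.array([u-p["cx"],v-p["cy"]]); r=np.hypot(*a); th=r/f
    d=np.append(a/r*np.sin(th),np.cos(th)); R=np.array(p["R"]); d=R.T@d; o=-R.T@np.array(p["t"])
    return o+d*(z-o[2])/d[2]
E
cat > w2.py <<'E'
from h import *
p=cams.snapshot("wrist"); 
print("handle",wz(p,323,248,.15),"nose",wz(p,304,251,.01),wz(p,343,252,.01),"back",wz(p,304,198,0),wz(p,343,198,0))
C=[wz(p,*q,.02) for q in((508,42),(445,140),(535,208))]; print("stand",C, np.degrees(np.arctan2(*(C[1]-C[0])[1::-1])),np.degrees(np.arctan2(*(C[2]-C[1])[1::-1])),[np.linalg.norm(C[1]-C[0]),np.linalg.norm(C[2]-C[1])],"mid",(C[0]+C[2])/2)
print("ball",wz(p,517,160,.037))
for l in("jar","ball"):
    for d in models.pinpoint(p,l)[:2]: print(l,d)
go(.451,.235,.111,18)
E
python3 w2.py
```

```text
handle [0.45199111 0.23458745 0.15      ] nose [0.40115142 0.24069091 0.01      ] [0.41355679 0.19890766 0.01      ] back [0.45650386 0.25850033 0.        ] [0.46986541 0.21754985 0.        ]
stand [array([0.70435736, 0.10045778, 0.02      ]), array([0.56757248, 0.13641824, 0.02      ]), array([ 0.53759346, -0.00073163,  0.02      ])] 165.27036831245454 -102.33011180471254 [np.float64(0.14143287405263946), np.float64(0.14038813244396342)] mid [0.62097541 0.04986307 0.02      ]
ball [0.57761115 0.05525327 0.037     ]
jar {'position': [0.6233, 0.0428, -0.0011], 'p': 0.97}
ball {'position': [0.5788, 0.0583, 0.0388], 'p': 0.54}
shift mm [ -0.   -0.9 114.8] turn 0.1 from [0.4513 0.2342 0.2258] 18.1 t 3.3 F [-0.2 -0.  -0.1] w 0.0936
```

Request:
step_arm:
  series:
    - [1,0,0,60,0]
    - [1,0,0,115,0]
    - [1,0,0,115,0]
    - [1,0,0,115,0]
    - [-1,0,0,115,0]
    - [-1,0,0,115,0]
    - [-1,0,0,115,0]
    - [-1,0,0,115,0]
    - [-1,0,0,115,0]
    - [-1,0,0,115,0]

```text
time: 4.55
tool_pos: [0.4513, 0.2349, 0.1103]
ee_rot: [3.141, 0.0, 0.317]
wrist_force: [0.1, 1.2, 1.7]
width: 0.0375
```

Request:
step_arm:
  series:
    - [-1,0,0,0,0]
    - [-1,0,0,0,0]
    - [-1,0,0,0,0]
    - [-1,0,0,0,0]
    - [-1,0,0,0,0]
    - [-1,0,0,2,0]

```text
time: 5.3
tool_pos: [0.4515, 0.235, 0.1103]
ee_rot: [3.142, -0.001, 0.317]
wrist_force: [-3.9, -2.1, 13.1]
width: 0.0136
```

```bash
python3 -c "
from h import *
go(.451,.235,.111,18); print(robot.get_obs()['wrist_torque'])"
```

```text
shift mm [-0.5 -0.1 -0.7] turn 0.2 from [0.4515 0.235  0.1103] 18.2 t 5.3 F [-3.9 -2.1 13.1] w 0.0136
[-0.4049345   0.9342851  -0.00681266]
```

Request:
step_arm:
  series:
    - [-1,-8,0,1,0]
    - [-1,-16,0,1,0]
    - [-1,-24,0,1,0]
    - [-1,-24,0,1,0]

```text
time: 5.8
tool_pos: [0.4308, 0.2282, 0.1102]
ee_rot: [-3.142, -0.008, 0.317]
wrist_force: [2.3, 0.9, 7.7]
width: 0.014
```

```bash
cat > s.py <<'E'
import sys
from h import *
from h import *
p=cams.snapshot("side"); x,y,z=robot.get_obs()["tool_pos"]
u,v=proj(p,[[x,y,z-.03]])[0].astype(int); u=max(80,min(560,u)); v=max(60,min(420,v))
save(p,sys.argv[1],(u-80,v-60,u+80,v+60),4)
go(x,y,z,18)
E
python3 s.py s1.png
```

```text
shift mm [ 0.  0. -0.] turn 0.2 from [0.4308 0.2282 0.1102] 18.2 t 5.85 F [2.4 0.3 6.3] w 0.0137
```

View pics/s1.png

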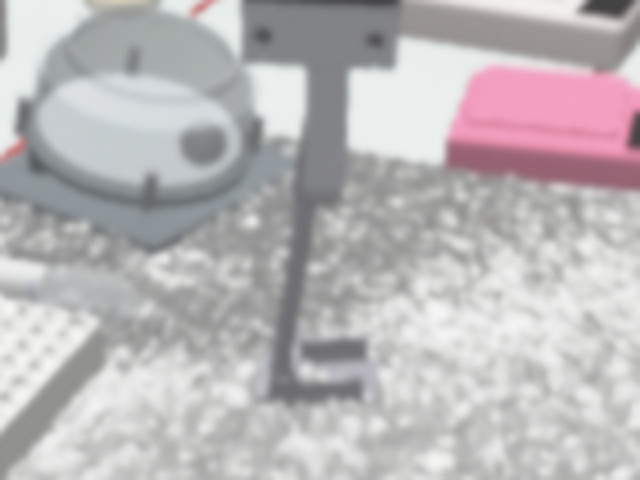

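Request:
step_arm:
  series:
    - [-1,-8,0,1,0]
    - [-1,-16,0,1,0]
    - [-1,-24,0,1,0]
    - [-1,-32,0,1,0]
    - [-1,-38,0,1,0]
    - [-1,-44,0,1,0]
    - [-1,-44,0,1,0]
    - [-1,-44,0,-40,0]
    - [-1,-44,0,-80,0]
    - [-1,-44,0,-120,0]
    - [-1,-44,0,-120,0]

```text
time: 7.22
tool_pos: [0.3859, 0.2136, 0.2279]
ee_rot: [-3.142, 0.002, 0.317]
wrist_force: [0.2, 0.8, -2.8]
width: 0.0138
```

```bash
cat > s2.py <<'E'
import sys
from h import *
o=robot.get_obs(); x,y,z=o["tool_pos"]; P=[]
for n in("side","top"):
    p=cams.snapshot(n)
    u,v=proj(p,[[x,y,z-.06]])[0].astype(int); u=max(60,min(580,u)); v=max(60,min(420,v))
    P.append(cv2.resize(p["pixels"][v-60:v+60,u-60:u+60,::-1],(400,400),interpolation=cv2.INTER_CUBIC))
    for d in models.pinpoint(p,"scoop")[:2]: print(n,d)
    if n=="side": print("origin px",u-60,v-60)
cv2.imwrite("pics/"+sys.argv[1],np.hstack(P)); go(x,y,z,-14); print(o["ee_rot"],o["joint_positions"])
E
python3 s2.py s2.png
```

```text
side {'position': [0.4455, 0.2338, 0.1323], 'p': 0.85}
origin px 276 198
top {'position': [0.4426, 0.2334, 0.1235], 'p': 0.8}
shift mm [ 1.3 -0.2 -4.1] turn 32.2 from [0.3848 0.213  0.2238] 18.2 t 7.42 F [-0.3  0.9 -1.8] w 0.0144
[-3.14157858e+00  2.00447141e-03  3.17220789e-01] [ 3.76739218e-01 -1.59653919e-01  1.56567357e+00  1.35154513e-04
  1.73757308e+00  1.63033707e+00]
```

View pics/s2.png

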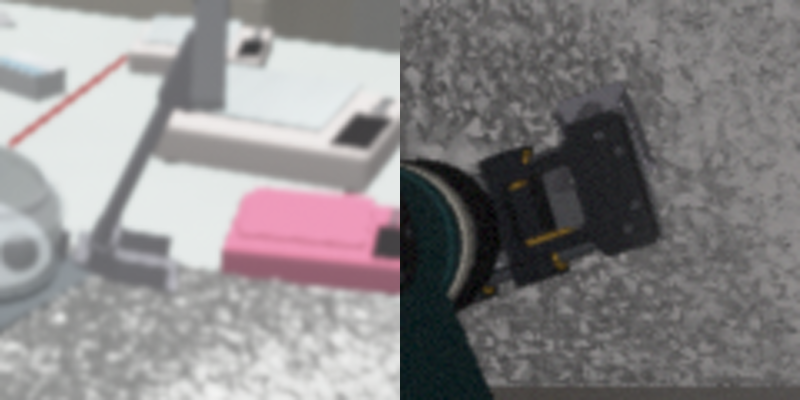

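```bash
cat >> h.py <<'E'
J=np.array([.622,.045]); F=-14.5
def jar(Xn,Zn,yaw=F,off=(-15.7,109.4)):
    f=np.radians(F); X=(Xn+off[0])/1e3; go(J[0]+X*np.cos(f),J[1]+X*np.sin(f),(Zn+off[1])/1e3,yaw)
E
python3 -c "
from h import *
jar(-40,145)"
```

```text
shift mm [126.1 203.6 -30.6] turn 32.7 from [0.3848 0.213  0.2238] 18.2 t 7.42 F [-0.3  0.9 -1.8] w 0.0144
```

Request:
step_arm:
  series:
    - [-1,0,0,-30,0]
    - [-1,30,50,-30,9]
    - [-1,60,100,-30,18]
    - [-1,95,150,-30,27]
    - [-1,126,204,-30,33]
    - [-1,126,204,-30,33]
    - [-1,126,204,-30,33]
    - [-1,126,204,-30,33]

```text
time: 8.43
tool_pos: [0.569, 0.0603, 0.2571]
ee_rot: [3.142, 0.001, -0.257]
wrist_force: [-0.1, 0.0, -2.7]
width: 0.0135
```

```bash
cat > j.py <<'E'
from h import *
p=cams.snapshot("side")
for l in("scoop","ball","jar"):
    for d in models.pinpoint(p,l)[:2]: print("side",l,d)
p=cams.snapshot("top")
for l in("scoop","ball","jar"):
    for d in models.pinpoint(p,l)[:2]: print("top",l,d)
p=cams.snapshot("wrist"); save(p,"w2.png")
for l in("scoop","ball","jar"):
    for d in models.pinpoint(p,l)[:2]: print("wrist",l,d)
jar(-38,62); jar(-24,30)
E
python3 j.py
```

```text
side jar {'position': [0.6271, 0.0459, 0.002], 'p': 0.93}
top scoop {'position': [0.6315, 0.0456, 0.1619], 'p': 0.68}
top jar {'position': [0.6231, 0.0461, -0.0007], 'p': 0.57}
wrist scoop {'position': [0.631, 0.0439, 0.1664], 'p': 0.94}
shift mm [ 0.2  0.8 86.1] turn -0.3 from [0.57   0.0592 0.2575] -14.8 t 9.03 F [ 0.2  0.2 -2. ] w 0.014
shift mm [ 14.2   0.7 118.1] turn -0.3 from [0.57   0.0592 0.2575] -14.8 t 9.03 F [ 0.2  0.2 -2. ] w 0.014
```

View pics/w2.png

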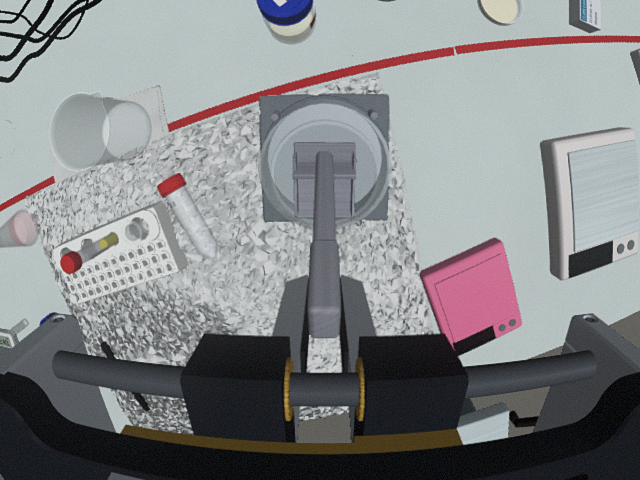

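Request:
step_arm:
  series:
    - [-1,0,0,45,0]
    - [-1,0,0,86,0]
    - [-1,5,1,97,0]
    - [-1,10,1,108,0]
    - [-1,14,1,114,0]
    - [-1,14,1,114,0]

```text
time: 9.78
tool_pos: [0.5841, 0.0545, 0.1441]
ee_rot: [-3.141, -0.001, -0.259]
wrist_force: [0.4, 0.2, -2.1]
width: 0.0133
```

```bash
python3 s2.py s3.png; python3 -c "
from h import *
jar(-24,29)"
```

```text
origin px 217 193
top {'position': [0.6488, 0.0373, 0.0439], 'p': 0.73}
shift mm [0.4 0.1 0.4] turn -0.8 from [0.5838 0.0547 0.1445] -14.8 t 9.97 F [-0.1 -0.3 -2.3] w 0.0139
[-3.14139246e+00 -1.13481043e-03 -2.59158227e-01] [-3.54213527e-03  1.86798348e-01  1.38069327e+00 -9.32367106e-05
  1.57295249e+00  1.82641205e+00]
shift mm [-0.3 -0.1  6.1] turn -0.3 from [0.5838 0.0547 0.1445] -14.8 t 9.97 F [-0.1 -0.3 -2.3] w 0.0139
```

View pics/s3.png

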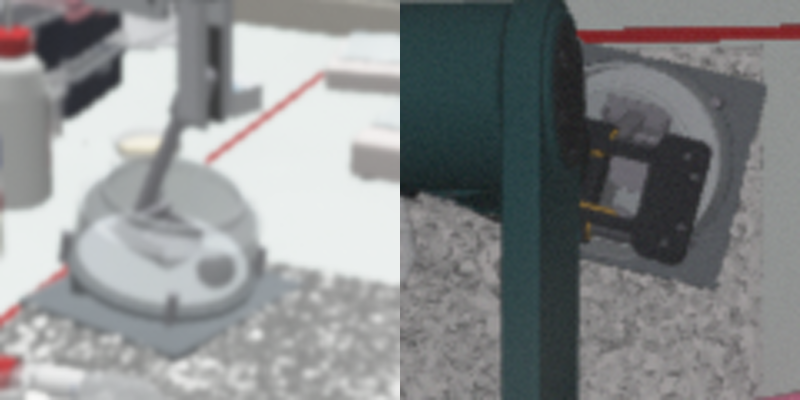

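Request:
step_arm:
  series:
    - [-1,0,0,4,0]
    - [-1,0,0,6,0]
    - [-1,0,0,7,0]
    - [-1,0,0,7,0]

```text
time: 10.48
tool_pos: [0.5832, 0.0547, 0.1373]
ee_rot: [3.142, -0.0, -0.259]
wrist_force: [-2.3, 0.1, 3.6]
width: 0.0138
```

Request:
step_arm:
  series:
    - [-1,-5,0,1,0]
    - [-1,-10,0,2,0]
    - [-1,-15,0,3,0]
    - [-1,-20,0,4,0]
    - [-1,-24,0,5,0]
    - [-1,-28,0,6,0]
    - [-1,-28,0,6,0]

```text
time: 11.35
tool_pos: [0.5551, 0.062, 0.1299]
ee_rot: [3.141, 0.003, -0.259]
wrist_force: [0.3, -0.3, 0.3]
width: 0.0137
```

```bash
cat > q.py <<'E'
from h import *
for n in("side","top","wrist"):
    p=cams.snapshot(n)
    for l in("scoop","ball"):
        for d in models.pinpoint(p,l)[:1]:
            P=np.array(d["position"]); e=P[:2]-J; f=np.radians(F); print(n,l,P,round(d["p"],2),"jarXY mm",np.round(1e3*np.array([e@[np.cos(f),np.sin(f)],e@[-np.sin(f),np.cos(f)]]),1))
    if n=="side": save(p,"sl.png",(200,200,320,320),5)
    if n=="wrist": save(p,"wl.png")
o=robot.get_obs(); e=o["tool_pos"][:2]-J; f=np.radians(F); print("tcp jarX",1e3*(e@[np.cos(f),np.sin(f)]),1e3*(e@[-np.sin(f),np.cos(f)]),1e3*o["tool_pos"][2],o["wrist_force"].round(1) if hasattr(o["wrist_force"],'round') else o["wrist_force"],o["time"])
E
python3 q.py
```

```text
side scoop [0.6278 0.0433 0.0382] 0.72 jarXY mm [ 6.  -0.2]
top scoop [0.6203 0.0448 0.0337] 0.64 jarXY mm [-1.6 -0.6]
top ball [0.5724 0.0554 0.04  ] 0.54 jarXY mm [-50.6  -2.4]
wrist scoop [0.6213 0.0429 0.0415] 0.85 jarXY mm [-0.2 -2.2]
wrist ball [0.5777 0.0606 0.0388] 0.88 jarXY mm [-46.8   4. ]
tcp jarX -68.54678109737662 -0.28214593732871723 130.09752039367888 [-1.2  0.1 -0.1] 11.8
```

Request:
step_arm:
  series:
    - [-1,-3,0,0.6,0]
    - [-1,-6,0,1.2,0]
    - [-1,-8,0,1.7,0]
    - [-1,-8,0,1.7,0]

```text
time: 12.3
tool_pos: [0.548, 0.064, 0.1284]
ee_rot: [3.141, 0.001, -0.259]
wrist_force: [0.7, 0.4, -3.1]
width: 0.0136
```

```bash
python3 q.py
```

```text
side scoop [0.6191 0.0441 0.0372] 0.51 jarXY mm [-2.6 -1.6]
top scoop [0.6192 0.0476 0.0336] 0.6 jarXY mm [-3.4  1.8]
top ball [0.5729 0.0568 0.0385] 0.58 jarXY mm [-50.5  -0.9]
wrist scoop [0.6166 0.0464 0.0364] 0.6 jarXY mm [-5.6  0. ]
wrist ball [0.5807 0.0583 0.0409] 0.56 jarXY mm [-43.3   2.5]
tcp jarX -75.89442812293703 -0.13381868532652147 128.62121932611169 [ 0.4  0.3 -2.7] 12.75
```

View pics/wl.png

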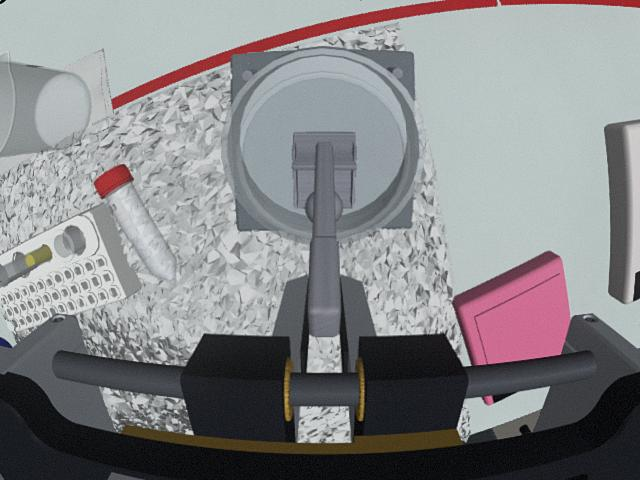

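Request:
step_arm:
  series:
    - [-1,0,0,1.2,0]
    - [-1,-3,0,1.8,0]
    - [-1,-6,0,2.4,0]
    - [-1,-8,0,3,0]
    - [-1,-8,0,3,0]

```text
time: 13.38
tool_pos: [0.542, 0.0657, 0.1269]
ee_rot: [-3.141, -0.004, -0.259]
wrist_force: [3.1, -1.7, 2.8]
width: 0.014
```

```bash
python3 q.py
```

```text
side scoop [0.6108 0.0471 0.0391] 0.56 jarXY mm [-11.4  -0.8]
top scoop [0.614  0.0491 0.0311] 0.71 jarXY mm [-8.8  2. ]
top ball [0.5742 0.0578 0.0412] 0.6 jarXY mm [-49.5   0.4]
wrist scoop [0.6099 0.0484 0.0362] 0.91 jarXY mm [-12.6   0.3]
wrist ball [0.5757 0.0592 0.0394] 0.93 jarXY mm [-48.4   2.2]
tcp jarX -83.15582946490423 0.06122394802477892 126.78670773251233 [ 2.  -1.3  5.3] 13.825
```

Request:
step_arm:
  series:
    - [-1,-1,0,3,0]
    - [-1,3,0,2,0]
    - [-1,7,0,0.5,0]
    - [-1,11,0,-1,0]
    - [-1,15,0,-2.5,0]
    - [-1,15,0,-2.5,0]

```text
time: 14.58
tool_pos: [0.5516, 0.0633, 0.1298]
ee_rot: [-3.142, 0.009, -0.258]
wrist_force: [-8.6, 1.0, 14.7]
width: 0.0134
```

```bash
python3 q.py
```

```text
side scoop [0.6151 0.0487 0.0335] 0.65 jarXY mm [-7.6  1.9]
top scoop [0.6138 0.0484 0.0331] 0.66 jarXY mm [-8.8  1.2]
top ball [0.5756 0.0589 0.0412] 0.51 jarXY mm [-48.4   1.8]
wrist scoop [0.6113 0.0469 0.0392] 0.79 jarXY mm [-10.8  -0.8]
wrist ball [0.5764 0.0602 0.0394] 0.7 jarXY mm [-48.    3.3]
tcp jarX -72.76739670218541 0.11959418718138398 129.81793947072524 [-7.8  1.2 13.4] 15.025
```

Request:
step_arm:
  series:
    - [-1,3,0,0.5,0]
    - [-1,7,0,-0.5,0]
    - [-1,11,0,-1.5,0]
    - [-1,15,0,-2.5,0]
    - [-1,18,0,-3,0]
    - [-1,18,0,-3,0]

```text
time: 15.78
tool_pos: [0.5695, 0.0586, 0.1334]
ee_rot: [-3.142, 0.007, -0.258]
wrist_force: [-7.6, 1.3, 14.5]
width: 0.0136
```

```bash
python3 q.py
```

```text
top scoop [0.6146 0.0481 0.0296] 0.44 jarXY mm [-7.9  1.1]
top ball [0.5735 0.0579 0.0464] 0.41 jarXY mm [-50.2   0.3]
wrist scoop [0.6118 0.0454 0.033 ] 0.73 jarXY mm [-10.   -2.2]
wrist ball [0.577  0.0598 0.0428] 0.82 jarXY mm [-47.3   3.1]
tcp jarX -54.258381995012506 -0.02469180156254878 133.39768666069858 [-7.2  0.9 15.4] 16.225
```

Request:
step_arm:
  series:
    - [-1,4,0,-0.5,0]
    - [-1,8,0,-1.2,0]
    - [-1,12,0,-2,0]
    - [-1,16,0,-2.5,0]
    - [-1,20,0,-3,0]
    - [-1,24,0,-3.5,0]
    - [-1,28,0,-4.3,0]
    - [-1,28,0,-4.3,0]

```text
time: 17.23
tool_pos: [0.596, 0.0515, 0.1369]
ee_rot: [3.141, 0.009, -0.258]
wrist_force: [-7.3, 0.6, 12.9]
width: 0.0137
```

```bash
python3 q.py
```

```text
top scoop [0.6166 0.0466 0.0303] 0.48 jarXY mm [-5.6  0.2]
wrist scoop [0.6109 0.0453 0.031 ] 0.58 jarXY mm [-10.8  -2.5]
wrist ball [0.5966 0.0542 0.0488] 0.74 jarXY mm [-26.9   2.5]
tcp jarX -26.85770431345913 -0.17337438697345195 136.92501810103457 [-6.7  1.5 12.4] 17.675
```

Request:
step_arm:
  series:
    - [-1,5,0,-1,0]
    - [-1,10,0,-2,0]
    - [-1,14,0,-3,0]
    - [-1,18,0,-4,0]
    - [-1,18,0,-4,0]
    - [-1,20,0,-8,0]
    - [-1,25,0,-13,0]
    - [-1,30,0,-18,0]
    - [-1,32,0,-22,0]
    - [-1,32,0,-22,0]

```text
time: 18.92
tool_pos: [0.6311, 0.042, 0.158]
ee_rot: [-3.141, -0.001, -0.259]
wrist_force: [-0.3, -0.9, -3.1]
width: 0.0139
```

```bash
python3 q.py
```

```text
side scoop [0.6325 0.0385 0.0533] 0.71 jarXY mm [11.8 -3.7]
side ball [0.6174 0.0479 0.069 ] 0.61 jarXY mm [-5.2  1.7]
top scoop [0.6314 0.0444 0.0486] 0.58 jarXY mm [9.3 1.8]
top ball [0.6116 0.0475 0.0745] 0.64 jarXY mm [-10.7  -0.2]
wrist scoop [0.6275 0.0384 0.0549] 0.61 jarXY mm [ 7. -5.]
wrist ball [0.6148 0.0479 0.0714] 0.67 jarXY mm [-7.7  1. ]
tcp jarX 9.016995838959682 -0.628492892523143 157.4689422422807 [ 0.2  0.2 -2.4] 19.375
```

View pics/wl.png

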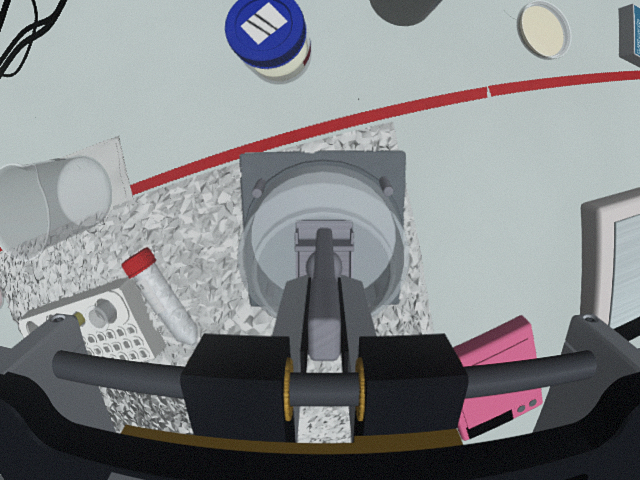

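Request:
step_arm:
  series:
    - [-1,0,0,-6,0]
    - [-1,0,0,-16,0]
    - [-1,0,0,-28,0]
    - [-1,0,0,-40,0]
    - [-1,0,0,-55,0]
    - [-1,0,0,-70,0]
    - [-1,0,0,-85,0]
    - [-1,0,0,-97,0]
    - [-1,0,0,-102,0]
    - [-1,0,0,-102,0]

```text
time: 20.62
tool_pos: [0.6308, 0.0421, 0.2598]
ee_rot: [3.142, -0.0, -0.259]
wrist_force: [-0.4, 0.3, -2.9]
width: 0.0136
```

```bash
cat > r.py <<'E'
from h import *
for n in("side","top","wrist"):
    p=cams.snapshot(n)
    for l in("scoop","ball"):
        for d in models.pinpoint(p,l)[:1]: print(n,l,d)
    if n!="side":
        for d in models.pinpoint(p,"balance")[:2]: print(n,d)
go(.503,-.310,.26,0)
E
python3 r.py
```

```text
side scoop {'position': [0.635, 0.0396, 0.1536], 'p': 0.92}
top scoop {'position': [0.633, 0.0431, 0.1494], 'p': 0.79}
top ball {'position': [0.6111, 0.0474, 0.171], 'p': 0.42}
top {'position': [0.6526, -0.5116, -0.001], 'p': 0.9}
top {'position': [0.5031, -0.309, 0.0012], 'p': 0.55}
wrist scoop {'position': [0.6302, 0.0401, 0.1544], 'p': 0.81}
wrist ball {'position': [0.6153, 0.0485, 0.1728], 'p': 0.72}
wrist {'position': [0.5038, -0.3073, 0.0], 'p': 0.83}
wrist {'position': [0.4085, -0.0974, -0.0014], 'p': 0.81}
shift mm [-33.3 373.1  -0.5] turn -14.8 from [0.6307 0.0421 0.2595] -14.8 t 21.18 F [ 0.5 -0.4 -2. ] w 0.0137
```

Request:
step_arm:
  series:
    - [-1,-1,6,0,0]
    - [-1,-2,18,0,0]
    - [-1,-3,35,0,0]
    - [-1,-6,60,0,0]
    - [-1,-8,88,0,0]
    - [-1,-11,117,0,0]
    - [-1,-14,147,0,0]
    - [-1,-17,177,0,0]
    - [-1,-20,207,0,0]
    - [-1,-23,237,0,0]
    - [-1,-25,266,0,0]
    - [-1,-28,294,0,0]
    - [-1,-30,319,0,0]
    - [-1,-32,340,0,0]
    - [-1,-34,356,0,0]
    - [-1,-35,366,0,0]
    - [-1,-35,371,0,0]
    - [-1,-35,371,0,0]

```text
time: 23.42
tool_pos: [0.502, -0.3074, 0.2596]
ee_rot: [-3.141, -0.0, -0.259]
wrist_force: [0.1, -0.4, -3.1]
width: 0.0141
```

```bash
python3 r.py
```

```text
side scoop {'position': [0.5035, -0.3084, 0.1542], 'p': 0.86}
side ball {'position': [0.4848, -0.3032, 0.1688], 'p': 0.62}
top ball {'position': [0.4862, -0.3045, 0.1743], 'p': 0.44}
top {'position': [0.6494, -0.5127, -0.0002], 'p': 0.85}
top {'position': [0.4096, -0.1013, -0.0032], 'p': 0.56}
wrist scoop {'position': [0.5016, -0.3092, 0.1575], 'p': 0.68}
wrist ball {'position': [0.4872, -0.2996, 0.1711], 'p': 0.66}
wrist {'position': [0.6474, -0.5101, -0.0014], 'p': 0.91}
wrist {'position': [0.4082, -0.1019, -0.0012], 'p': 0.89}
shift mm [ 1.7  2.2 -0.4] turn -14.8 from [ 0.5019 -0.3075  0.2596] -14.8 t 23.98 F [ 0.3  0.1 -3.1] w 0.0143
```

Request:
step_arm:
  series:
    - [-1,0,0,8,0]
    - [-1,0,0,22,0]
    - [-1,0,0,40,0]
    - [-1,0,0,58,0]
    - [-1,0,0,74,0]
    - [-1,0,0,86,0]
    - [-1,0,0,92,0]
    - [-1,0,0,94,0]
    - [-1,0,0,95,0]
    - [-1,0,0,95,0]

```text
time: 25.22
tool_pos: [0.5021, -0.3077, 0.1652]
ee_rot: [3.141, -0.001, -0.259]
wrist_force: [-0.2, -0.4, -2.5]
width: 0.0138
```

Request:
step_arm:
  series:
    - [-1,0,0,1,0]
    - [-1,0,0,2,0]
    - [-1,0,0,3,0]
    - [-1,0,0,3,0]

```text
time: 25.72
tool_pos: [0.5018, -0.3075, 0.1614]
ee_rot: [-3.142, 0.0, -0.259]
wrist_force: [-0.0, 1.1, -3.2]
width: 0.014
```

Request:
step_arm:
  series:
    - [-1,0,0,1,0]
    - [-1,0,0,2,0]
    - [-1,0,0,2,0]

```text
time: 26.1
tool_pos: [0.5018, -0.3075, 0.1594]
ee_rot: [-3.142, 0.0, -0.259]
wrist_force: [0.1, -0.1, -3.9]
width: 0.0139
```

Request:
step_arm:
  series:
    - [-1,0,0,1,0]
    - [-1,0,0,1,0]

```text
time: 26.35
tool_pos: [0.5018, -0.3075, 0.1585]
ee_rot: [-3.142, 0.0, -0.259]
wrist_force: [0.4, -0.2, -2.9]
width: 0.0138
```

Request:
step_arm:
  series:
    - [-1,0,0,1,0]
    - [-1,0,0,1,0]

```text
time: 26.6
tool_pos: [0.5018, -0.3075, 0.1575]
ee_rot: [-3.142, 0.0, -0.259]
wrist_force: [0.4, 0.5, -2.8]
width: 0.0141
```

Request:
step_arm:
  series:
    - [-1,0,0,1,0]
    - [-1,0,0,2,0]
    - [-1,0,0,2,0]

```text
time: 26.98
tool_pos: [0.5018, -0.3075, 0.1554]
ee_rot: [-3.142, 0.0, -0.259]
wrist_force: [0.9, -0.2, -3.0]
width: 0.0138
```

```bash
python3 s2.py f1.png
```

```text
side {'position': [0.5052, -0.3062, 0.0516], 'p': 0.69}
origin px 298 150
shift mm [-0.1 -0.   0.2] turn -0.8 from [ 0.5019 -0.3076  0.1556] -14.8 t 27.18 F [ 1.1  0.3 -3.3] w 0.014
[-3.14155927e+00  2.42393322e-04 -2.58890993e-01] [-6.46074558e-01  1.87402137e-01  1.35744524e+00 -6.06333271e-05
  1.59698234e+00  1.18361119e+00]
```

View pics/f1.png

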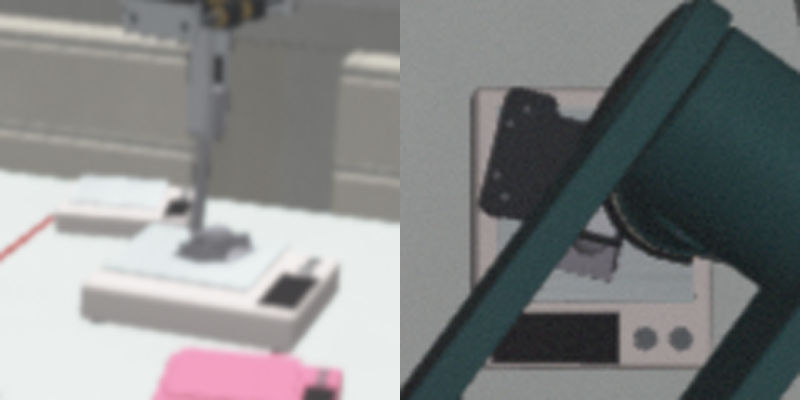

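Request:
step_arm:
  series:
    - [-1,0,0,0.8,0]
    - [-1,0,0,0.8,0]

```text
time: 27.42
tool_pos: [0.502, -0.3076, 0.155]
ee_rot: [3.141, -0.0, -0.259]
wrist_force: [0.5, -0.9, -3.3]
width: 0.0138
```

Request:
step_arm:
  series:
    - [-1,0,0,0.8,0]
    - [-1,0,0,0.8,0]

```text
time: 27.68
tool_pos: [0.502, -0.3077, 0.155]
ee_rot: [3.141, -0.001, -0.259]
wrist_force: [-1.2, 0.4, 2.4]
width: 0.0137
```

Request:
step_arm:
  series:
    - [-1,0,0,0.8,0]
    - [-1,0,0,0.8,0]

```text
time: 27.92
tool_pos: [0.502, -0.3077, 0.1549]
ee_rot: [3.141, -0.001, -0.259]
wrist_force: [-0.5, 1.9, 6.6]
width: 0.0142
```

Request:
step_arm:
  series:
    - [-1,0,0,-0.8,0]
    - [-0.69,0,0,-0.8,0]
    - [-0.66,0,0,-0.8,0]
    - [-0.6,0,0,-0.8,0]
    - [-0.4,0,0,-0.8,0]
    - [-0.1,0,0,-0.8,0]
    - [0.2,0,0,-0.8,0]
    - [0.2,0,0,-0.8,0]
    - [0.2,0,0,-0.8,0]
    - [0.2,0,0,-30,0]
    - [0.2,0,0,-70,0]
    - [0.2,0,0,-110,0]
    - [0.2,0,0,-110,0]

```text
time: 29.55
tool_pos: [0.5033, -0.3086, 0.268]
ee_rot: [3.138, -0.008, -0.259]
wrist_force: [-0.6, 0.0, 0.8]
width: 0.0565
```

```bash
python3 r.py; python3 s2.py f2.png
```

```text
side scoop {'position': [0.5034, -0.3096, 0.0509], 'p': 0.81}
top {'position': [0.6502, -0.5093, -0.0015], 'p': 0.82}
top {'position': [0.4091, -0.1013, -0.0029], 'p': 0.59}
wrist scoop {'position': [0.5036, -0.3077, 0.0499], 'p': 0.93}
wrist ball {'position': [0.4899, -0.2994, 0.0691], 'p': 0.42}
wrist {'position': [0.6482, -0.5107, -0.0044], 'p': 0.91}
wrist {'position': [0.5055, -0.3062, -0.0006], 'p': 0.71}
shift mm [1.9 2.1 2.6] turn -14.8 from [ 0.5018 -0.3075  0.2626] -14.8 t 30.1 F [-0.5  0.5 -0.1] w 0.0564
side {'position': [0.5062, -0.3084, 0.0509], 'p': 0.88}
origin px 299 113
top {'position': [0.5045, -0.3083, 0.0442], 'p': 0.66}
shift mm [-0.1 -0.1  0.5] turn -0.8 from [ 0.5019 -0.3076  0.2632] -14.8 t 30.3 F [-0.1  0.  -0.2] w 0.0564
[-3.14132078e+00  8.69346205e-04 -2.58932425e-01] [-6.46066384e-01  1.71309890e-01  1.16492515e+00 -7.86209570e-05
  1.80626526e+00  1.18364418e+00]
```

View pics/f2.png

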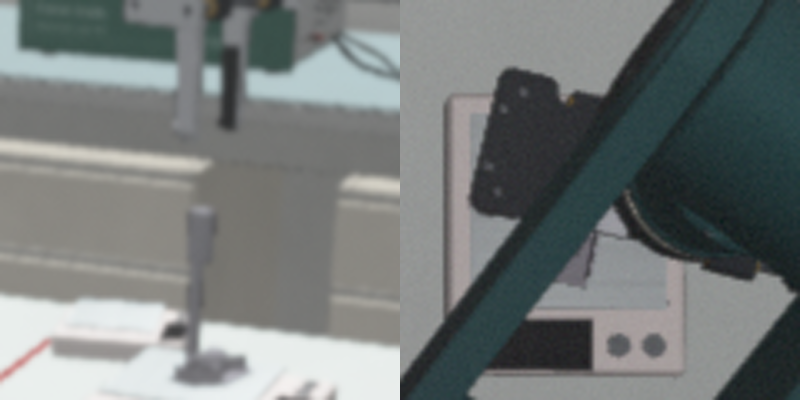

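```bash
python3 -c "
from h import *
print(robot.get_obs()['time'],robot.close_job())"
```

```text
the job is handed in; nothing more can be done
30.3 None
```

The loaded scoop is standing upright in the middle of the balance pan with the ball in its pocket. I handed the job in at 30.3 s; it reports no verdict.

**How it was done:** The tool can't tilt, so the scoop was pivoted in the grip. Pressing and dragging it on the bench leaned it to about 28°. I slid the blade under the ball until the nose reached the jar wall. I then righted it to within a degree or two by pressing on the jar floor and moving the handle back. After that I lifted it out, set it on the larger white balance and let go.

**Last checks:**
- **Scoop position:** The foot was within about 4 mm of the pan's centre in every reading. The side and wrist cameras put it 50–51 mm above the bench. One top reading, partly hidden by the arm, gave 44 mm, which disagrees with the 45 mm minimum.
- **Ball:** Only the wrist camera reported it after release, with low confidence (0.42). It was about 25 mm from the foot, on the blade side.
- **Gripper:** It was open, clear of the scoop and showing almost no force.
- **Handle slip:** The scoop slid about 4 mm up in the grip during the pressing, so the pan was found by feel a little lower than planned.

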